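# Square the slide carrier in the scanner tray and clip it

### The job

Set the long slide carrier against the back rail of the scanner's loading tray: push one end home on its brass stop first, then push the other end home too, so that the carrier lies flat and flush on both stops, and then swing the clip with the red knob fully shut in front of it. Ease each end up slowly and press it home firmly but gently, holding about 8 N for half a second and never putting more than 16 N on a stop; keep off the glass slides and leave the other things on the bench where they are.

Things in the scene. Friction and masses are not known exactly. Their poses are not given: they have to be found in the camera images.
- tray: Black metal tray of a slide scanner, fixed on the bench. Plate 200 (x) by 370 mm (y), top 12 mm above the bench. Origin: plate's centre at bench level; x towards the back rail (away from the robot), y left along it. Aluminium rail 14 mm high above the plate, face at x = 80 mm; brass stops 6 mm proud of it, faces at x = 74 mm. Seated, the carrier's near long edge lies at x = -10 mm.
- pad_left: Left brass stop on the rail, rigid, 20 mm wide, 11 mm high. Origin at the middle of its front face (which faces -x of the tray), on the plate's top, at tray y = +95 mm. Axes as the tray's.
- pad_right: Right brass stop on the rail, like the left one, at tray y = -95 mm.
- carrier: Aluminium slide carrier, loose, lying on the tray: 84 (x) by 252 mm (y), rims 10 mm high all round, about 0.45 kg. Origin at the centre of its underside; x towards the long edge that goes on the stops, y left along its length. It slides with dry friction of a few newtons; pushed near one end it turns and the other end swings back a little.
- slides: Eight glass slides lying in the carrier between its rims, glass top 7 mm above the carrier's underside. Origin in the carrier's middle, 6 mm above its underside. Not to be touched.
- edge_left (a point): Point on the carrier's far long edge that faces the left stop, 95 mm left of the carrier's middle, 5 mm above its underside. Seated, it is at tray x = +74 mm.
- edge_right (a point): The same on the right, 95 mm right of the carrier's middle.
- clip (a joint): Swing clip: steel bar 75 mm long, 12 mm wide, turning level about an upright pivot at tray x = -18.5, y = +164 mm. 0 = shut: it points to the tray's -y, 2.5 mm in front of the seated carrier's near edge. Grows as it opens towards the robot: at 1.57 it points to the tray's -x. Rigid stop at 0; stays where left (friction under 1 N at the knob).
- clip_knob (a point): Top centre of the clip's red knob, 12 mm across, 69 mm from the pivot. The knob's top is 30 mm and the bar's top 10 mm above the plate, the bar's underside 3 mm above it.
- eyepiece: Bystander: cream microscope eyepiece tube standing upright on the bench, 40 mm across, 90 mm tall. Origin at the centre of its foot.
- oil_bottle: Bystander: amber dropper bottle of immersion oil standing on the bench, 32 mm across, 62 mm tall. Origin at the centre of its foot.
- slide_box: Bystander: closed blue slide box on the bench, 90 by 75 by 34 mm. Origin at the centre of its underside.

How it is judged:
By the outcome, as a careful person would: the job done as asked, in the order asked, and still so for the second after the job is handed in, with the robot touching nothing.
It also fails if it takes over 70 s, if anything falls off the work surface, if the arm or the gripper's body presses on something with over 40 N, if the wrist force passes 120 N, or if a joint passes its speed limit or range.

### The arm

A 7-joint arm with a two-finger parallel gripper is mounted at the origin on the work surface. World frame = base frame: x ahead of the robot, y to its left, z up, the work surface at z = 0. Lengths are in m, angles in rad, forces in N, time in s.
With the tool pointing down it reaches from about 0.4 to 0.85 m from the base axis. Payload 10.4 kg.
Tool frame: the origin (TCP) lies where the fingers leave the gripper's body, on its centre line; the fingertips stand 73 mm ahead of it and the grasp point (between the pads) lies 54 mm ahead of it; z points along the fingers, y is the line along which they close (so a half turn about z gives the same grasp; the last joint's range is limited). The gripper opens to 85 mm and grips with 20 to 120 N. Pads are 22 mm wide; open, the fingers measure 114 mm over their backs; the gripper's body (76 mm by 85 mm) begins 54 mm behind the grasp point. The pads swing forward as they close: fully open they stand 13 mm farther back than shut.
Start: joints at [-1.308, 0.332, -0.065, 1.46, 0.022, 1.35, -0.088], TCP at [0.176, 0.6, 0.304] pointing down, gripper open.
Joint ranges: [-2.6, 2.6], [-0.5, 2.12], [-1.47, 1.34], [0.16, 2.42], [-1.27, 4.41], [0.06, 2.06], [-2.6, 2.6]. Speed limits (rad/s): [2.22, 2.22, 2.79, 2.79, 3.14, 3.14, 3.14].

### API

Orientations are given as a unit quaternion [x, y, z, w].
In Python, from workcell import manip, camera gives the robot as it stands. The module is installed in compiled form; this text tells all that it offers.
- The arm moves only by the shell command python3 -m creep 'ROWS' [OPENING] [FORCE]. ROWS is JSON, a list of rows, each a list of 2 entries, a list of its own where there are three numbers: the shift along the tool's x, y, z in mm, then the turn about the tool's z in rad. In form: [[[tx, ty, tz], twist], ...]. A call has 1 to 5 rows; each row is the pose to reach, as a shift and turn from the pose commanded when the call began, along the tool's axes at that moment; what a row does not reach only later rows make up. A row lasts 1/12 s, in which the tool goes at most 41.7 mm and 7.16 degrees, less where a joint would pass 70% of its speed; a pose out of reach is approached as far as the arm can. A call with a gripper value outside its range is refused whole. OPENING is the opening, from 0 (shut) to 1 (fully open), set as the call begins (- or left out, the last holds). The fingers move at their own pace and stop on an object; FORCE is the grip in N (left out, the last holds). Time passes only in rows, so rows that repeat a pose let the fingers close. It gives the time, the measured TCP pose, the force, the opening and the grip force at its end, in the units of the state.
- manip.get_obs(): the state, without advancing time (a new reading comes with each control period).
- camera(name): name is "scene" or "side" or "wrist"; returns a dict with "pixels" (420x560x3 uint8, red, green, blue), "z_map" (420x560 float32, m along the optical axis (not along the pixel's ray), 0 where there is no reading), "fx", "fy", "cx", "cy" (pixels), "extrinsics" (4x4, takes a point from world to camera coordinates). Camera axes: x right, y down, z forward; pixel columns grow to the right and rows downward; lengths in m; the calibration is good to about 2 mm. The wrist camera is an equidistant fisheye: a pixel r from the principal point sees the ray r / f radians off the axis. A picture is of the moment at which its call begins.
- manip.hand_in(): hands the job in; it is judged then, once.
The state is a dict: "clock": time; "joint_pos": joint angles; "joint_velocities": joint speeds; "tau": joint torques, N m; "position": TCP position; "ee_rot": TCP orientation; "ft_force": force on the tool from outside, world axes, zero at the start; "torque": the same for the moment, N m; "grip_width": opening from 0.0 (shut) to 1.0 (fully open); "grasp_force": force on a finger pad.
Only numpy, scipy, OpenCV 4.12 (cv2) and the standard library are available. Lean on these libraries where they do the work, as an engineer would, in place of code of your own. Each camera call takes 0.05 s, during which the arm holds its last target. There are 200 camera calls.

## Working session

There is one attempt and no reset: what is moved stays moved. The work goes in short steps, Python scripts to look and compute and a shell command to move; the robot and the scene stay as the last step left them, time stands still between calls to the robot, and variables do not carry over. Pictures are saved under pics/ and viewed, at most 10 in all, crops included, and the job is handed in when it is done.

```bash
mkdir -p pics; cat > h.py <<'E'
import numpy as np, cv2
from workcell import manip, camera
def save(c,n): cv2.imwrite(f'pics/{n}.png', c['pixels'][:,:,::-1])
def cloud(c):
    z=c['z_map']; v,u=np.mgrid[:z.shape[0],:z.shape[1]]
    p=np.stack([(u-c['cx'])/c['fx']*z,(v-c['cy'])/c['fy']*z,z],-1)
    E=np.array(c['extrinsics']); return (p-E[:3,3])@E[:3,:3]
E
python3 - <<'E'
from h import *
for n in('scene','side'):
    c=camera(n); save(c,n); np.savez(n,**c); print(n,c['fx'],np.linalg.inv(c['extrinsics'])[:3,3].round(3))
a=cv2.imread('pics/scene.png');b=cv2.imread('pics/side.png')
print(manip.get_obs())
E
```

```text
scene 399.2943574024582 [ 0.862 -0.46   0.818]
side 510.01280552965886 [ 0.22  -0.816  0.854]
{'clock': 0.1, 'joint_pos': array([-1.3076321 ,  0.33282224, -0.06466455,  1.4608199 ,  0.02157703,
        1.34990282, -0.08848999]), 'joint_velocities': array([-1.67021539e-03, -2.48398716e-03,  5.64876693e-05, -3.26702492e-03,
       -4.97840482e-04,  9.37326145e-04,  4.79984525e-04]), 'tau': array([ 2.89356722e-03, -6.26754284e+01,  5.00311505e-02, -3.92416370e+01,
        1.63345429e-02,  7.24666039e-03, -4.24088080e-05]), 'position': array([0.17612904, 0.59943028, 0.30320474]), 'ee_rot': array([ 1.42401428e-01,  9.89808788e-01, -6.25479659e-04, -6.75037562e-05]), 'ft_force': array([-0.3646823 ,  0.77237348,  1.06086532]), 'torque': array([ 0.05376621, -0.01314807, -0.02355653]), 'grasp_force': 0.0, 'grip_width': 0.9992268006694718}
```

View pics/scene.png

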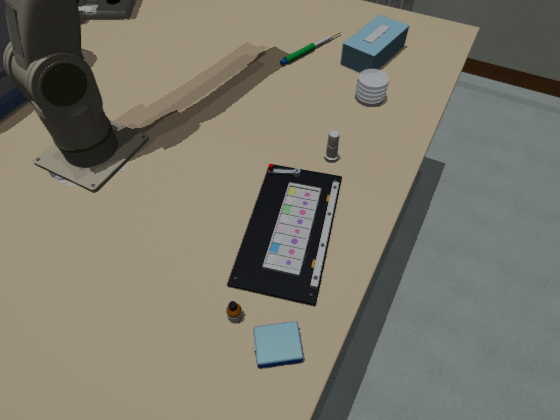

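View pics/side.png

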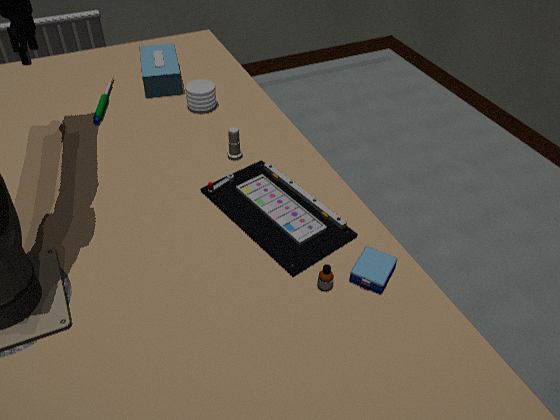

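The scene view shows the tray centred at about (290,232), with the carrier at (293,228), the clip pivot at (297,172) and the red knob at (270,167). The brass stops are near (329,198) and (314,264). The eyepiece is at (332,146), the bottle at (234,311) and the box at (278,344).

```bash
cat >> h.py <<'E'
def ray(c,uv,z):
    E=np.array(c['extrinsics']); R=E[:3,:3]; o=-R.T@E[:3,3]
    uv=np.atleast_2d(uv).astype(float)
    d=np.c_[(uv[:,0]-c['cx'])/c['fx'],(uv[:,1]-c['cy'])/c['fy'],np.ones(len(uv))]@R
    return o+d*((z-o[2])/d[:,2])[:,None]
def rect(xy):
    (cx,cy),(w,h),a=cv2.minAreaRect((np.array(xy)*1000).astype(np.float32))
    if w>h: a-=90; w,h=h,w     # short side direction
    a=(a+90)%180-90
    return np.round([cx,cy,w,h,a],1)
def biggest(m):
    k=max(cv2.findContours(m.astype(np.uint8),cv2.RETR_EXTERNAL,cv2.CHAIN_APPROX_NONE)[0],key=cv2.contourArea); return k[:,0]
E
python3 - <<'E'
from h import *
for n in('scene','side'):
    c=dict(np.load(n+'.npz')); P=cloud(c); im=c['pixels']; hsv=cv2.cvtColor(im,cv2.COLOR_RGB2HSV)
    H,S,V=[hsv[...,i].astype(int) for i in range(3)]
    roi=(P[...,0]>.35)&(P[...,0]<.95)&(c['z_map']>0)
    win=np.zeros_like(roi); 
    if n=='scene': win[160:302,228:346]=1
    else: win[158:275,198:360]=1
    print(n,'fx',c['cx'],c['cy'])
    dark=(V<60)&win; dark=cv2.morphologyEx(dark.astype(np.uint8),cv2.MORPH_CLOSE,np.ones((9,9)))
    k=biggest(dark); print('tray',rect(ray(c,k,.012)[:,:2]))
    # carrier: window inside tray
    car=(V>90)&win&(P[...,2]>.005)&(P[...,2]<.04)
    cnts=cv2.findContours(cv2.morphologyEx(car.astype(np.uint8),cv2.MORPH_CLOSE,np.ones((3,3))),cv2.RETR_EXTERNAL,cv2.CHAIN_APPROX_NONE)[0]
    for q in sorted(cnts,key=cv2.contourArea)[-5:]: print('bright',cv2.contourArea(q),q[:,0].mean(0).round(),rect(ray(c,q[:,0],.022)[:,:2]))
    def blob(m,nm,z):
        v,u=np.nonzero(m)
        if len(u): print(nm,len(u),u.mean().round(1),v.mean().round(1),ray(c,[[u.mean(),v.mean()]],z).round(4),np.median(P[m],0).round(4))
    red=((H<8)|(H>172))&(S>150)&(V>90)&win; blob(red,'knob',.034)
    br=(H>10)&(H<28)&(S>130)&(V>80)&win
    nl,lab,st,ce=cv2.connectedComponentsWithStats(br.astype(np.uint8))
    for i in range(1,nl):
        if st[i,4]>5: blob(lab==i,'brass',.02)
c=dict(np.load('scene.npz'))
cv2.imwrite('pics/crop.png',cv2.resize(c['pixels'][155:305,225:350,::-1],None,fx=4,fy=4,interpolation=cv2.INTER_CUBIC))
E
```

```text
scene fx 278.77329991772274 208.3924067386535
tray [622.9  19.3 197.6 371.2  14. ]
bright 0.0 [272. 164.] [494.  169.1   0.    0.    0. ]
bright 1.5 [267. 170.] [491.4 143.4   8.6  12.   55.1]
bright 65.0 [286. 171.] [537.3 167.2  14.1  68.9 -62.9]
bright 713.0 [324. 234.] [703.4  43.8  23.2 300.4  14. ]
bright 3037.0 [292. 228.] [632.5  21.1  85.2 252.2  13.4]
knob 11 270.4 164.9 [[0.4972 0.1548 0.034 ]] [0.5001 0.1492 0.0409]
brass 15 327.4 197.6 [[0.6716 0.1341 0.02  ]] [0.6719 0.1312 0.0226]
brass 22 312.9 263.2 [[ 0.7179 -0.0512  0.02  ]] [ 0.7183 -0.0523  0.0225]
side fx 278.44391049735503 205.0476469398989
tray [626.5   3.8 208.6 421.4  14. ]
bright 0.5 [210. 190.] [498.4 149.    3.4   8.8  39.4]
bright 59.5 [223. 181.] [541.  169.4  14.6  74.9 -62.3]
bright 72.0 [357. 267.] [ 700.7 -220.4   17.1   50.8  -32. ]
bright 410.0 [305. 194.] [706.3  47.8  27.3 300.9  15. ]
bright 2283.5 [281. 207.] [633.4  24.8  84.8 253.3  13.3]
knob 12 209.8 183.1 [[0.5036 0.1614 0.034 ]] [0.5014 0.1505 0.0425]
brass 12 275.1 175.2 [[0.6762 0.1394 0.02  ]] [0.6746 0.1356 0.0231]
brass 15 324.6 213.8 [[ 0.7221 -0.0464  0.02  ]] [ 0.7204 -0.0501  0.0241]
```

View pics/crop.png

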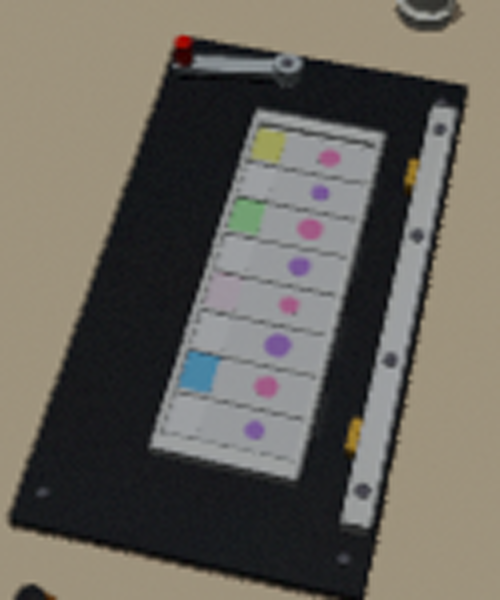

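Tray: yaw is about 14° and the centre about (0.623, 0.022). The carrier is nearly parallel, about 21 mm short of the stops. The clip is wide open, at roughly 1.6–1.8 rad. I'll head above the tray's near-left area with the fingers shut.

```bash
python3 -m creep '[[[-32,-25,0],0],[[-65,-50,0],0],[[-98,-75,0],0],[[-131,-100,0],0],[[-163,-125,0],0]]' 0 20; python3 -m creep '[[[-32,-25,0],0],[[-65,-50,0],0],[[-98,-75,0],0],[[-131,-100,0],0],[[-163,-125,0],0]]'; python3 -m creep '[[[-32,-25,0],-0.11],[[-65,-50,0],-0.22],[[-98,-75,0],-0.33],[[-131,-100,0],-0.43],[[-165,-125,0],-0.53]]'
```

```text
clock: 0.52
position: [0.2983, 0.4318, 0.3036]
ee_rot: [0.143, 0.99, -0.0, -0.0]
ft_force: [0.5, 0.2, -0.6]
grip_width: 0.299
grasp_force: 0.0
clock: 0.93
position: [0.4193, 0.2658, 0.3038]
ee_rot: [0.143, 0.99, 0.0, -0.0]
ft_force: [0.5, -0.4, -1.2]
grip_width: -0.002
grasp_force: 0.0
clock: 1.35
position: [0.5297, 0.1167, 0.3038]
ee_rot: [-0.12, 0.993, 0.0, -0.0]
ft_force: [0.5, 0.5, -0.3]
grip_width: -0.001
grasp_force: 0.0
```

```bash
python3 -m creep '[[[0,0,15],0],[[0,0,30],0],[[0,0,30],0],[[0,0,30],0]]'; cat >> h.py <<'E'
def wray(c,uv,z):
    E=np.array(c['extrinsics']); R=E[:3,:3]; o=-R.T@E[:3,3]
    q=np.atleast_2d(uv).astype(float)-[c['cx'],c['cy']]; q/=[c['fx'],c['fy']]
    r=np.linalg.norm(q,axis=1)+1e-9
    d=np.c_[q*(np.sin(r)/r)[:,None],np.cos(r)]@R
    return o+d*((z-o[2])/d[:,2])[:,None]
E
python3 - <<'E'
from h import *
c=camera('wrist'); save(c,'w1'); np.savez('w1',**c); print(manip.get_obs()['position'],np.linalg.inv(c['extrinsics']).round(3),c['fx'],c['cx'],c['cy'])
E
```

```text
clock: 1.68
position: [0.5287, 0.1182, 0.2733]
ee_rot: [-0.117, 0.993, -0.0, -0.001]
ft_force: [0.6, 0.9, 0.2]
grip_width: 0.001
grasp_force: 0.0
[0.52907794 0.11851949 0.27420454] [[-0.232  0.924  0.302  0.451]
 [ 0.973  0.221  0.072  0.099]
 [-0.     0.311 -0.951  0.343]
 [ 0.     0.     0.     1.   ]] 325.19226210127806 279.58366224757236 207.76329683618042
```

View pics/w1.png

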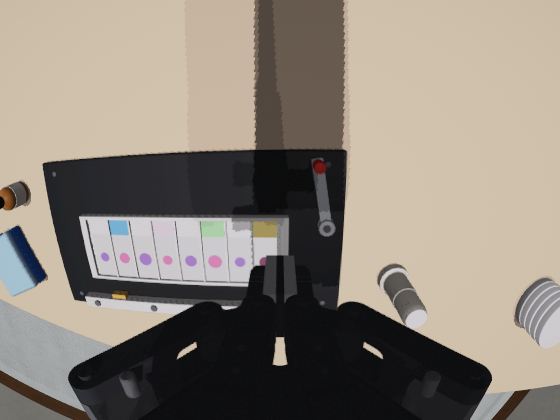

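The wrist view shows the tray's near corners at (346,150) and (44,163). The carrier's near edge runs (80,216)–(289,217), the knob is at (319,166), the pivot at (326,228), and the fingertips at (280,260).

```bash
python3 - <<'E'
from h import *
c=dict(np.load('w1.npz')); hsv=cv2.cvtColor(c['pixels'],cv2.COLOR_RGB2HSV)
H,S,V=[hsv[...,i].astype(int) for i in range(3)]
kn=ray; 
pts=dict(nl=((346,150),.012),nr=((44,163),.012),knob=((319.5,166),.042),piv=((326,228),.022),cr=((80,216),.022),cl=((289,217),.022))
W={k:wray(c,*v)[0,:2]*1000 for k,v in pts.items()}
d=W['nl']-W['nr']; yaw=np.arctan2(-d[0],d[1]); print('near edge len',np.hypot(*d),'yaw',np.degrees(yaw))
yaw=np.radians(14); X=np.array([np.cos(yaw),np.sin(yaw)]); Y=np.array([-X[1],X[0]])
C=(W['nl']+W['nr'])/2+100*X; print('C from edge',C)
P=W['piv']; print('C from pivot',P+18.5*X-164*Y)
for k,v in W.items(): print(k,v.round(1),'tray',((v-C)@X).round(1),((v-C)@Y).round(1))
k=W['knob']-P; print('knob len',np.hypot(*k),'theta',np.arctan2(-k@X,-k@Y))
d=W['cl']-W['cr'];print('carrier len',np.hypot(*d),'yaw',np.degrees(np.arctan2(-d[0],d[1])))
E
```

```text
near edge len 363.59390842384283 yaw 14.076729100569787
C from edge [620.681994    24.59652528]
C from pivot [621.77120523  22.5650597 ]
nl [479.4 176.7] tray -100.2 181.8
nr [ 567.9 -175.9] tray -99.8 -181.8
knob [498.  149.2] tray -88.9 150.5
piv [564.1 177.2] tray -17.9 161.8
cr [ 619.6 -107.8] tray -33.1 -128.2
cl [561.2 135.6] tray -30.9 122.1
knob len 71.81412616136457 theta 1.4139667932279907
carrier len 250.36925332236723 yaw 13.488488551606624
```

```bash
python3 -m creep '[[[-6,-21,30],-0.01],[[-6,-21,70],-0.01],[[-6,-21,110],-0.01],[[-6,-21,140],-0.01],[[-6,-21,160],-0.01]]'; python3 -m creep '[[[0,0,10],0],[[0,0,17],0],[[0,0,22],0],[[0,0,22],0],[[0,0,22],0]]'; python3 - <<'E'
from h import *
c=camera('wrist'); cv2.imwrite('pics/w2.png',c['pixels'][100:350,:,::-1]);np.savez('w2',**c)
o=manip.get_obs(); print(o['position'],o['ft_force'])
E
```

```text
clock: 2.15
position: [0.5389, 0.0996, 0.1117]
ee_rot: [-0.122, 0.992, -0.0, -0.001]
ft_force: [-0.4, -0.2, 0.1]
grip_width: -0.001
grasp_force: 0.0
clock: 2.57
position: [0.5406, 0.0995, 0.0931]
ee_rot: [-0.122, 0.993, 0.0, 0.001]
ft_force: [-0.1, 0.8, -0.2]
grip_width: -0.001
grasp_force: 0.0
[0.54066123 0.09942775 0.09316253] [-0.29482501  0.2858544  -0.04744117]
```

View pics/w2.png

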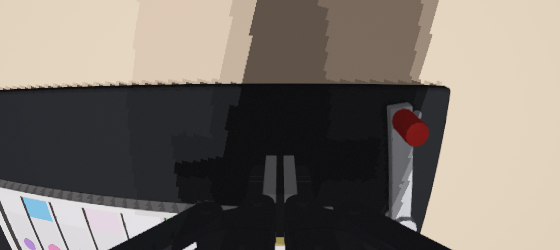

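The fingers stand on the near side, clear of the carrier and clip (bar at about x=400 in the crop), with their tips just above the tray. Next I lower 4 mm and creep forward.

```bash
python3 -m creep '[[[0,0,2],0],[[0,0,4],0],[[-3,0,4],0],[[-6,0,4],0],[[-8,0,4],0]]';python3 -m creep '[[[-1,0,0],0],[[-2,0,0],0],[[-3,0,0],0],[[-4,0,0],0],[[-5,0,0],0]]'; python3 -m creep '[[[-1,0,0],0],[[-2,0,0],0],[[-3,0,0],0],[[-4,0,0],0],[[-5,0,0],0]]'
```

```text
clock: 3.03
position: [0.5482, 0.1013, 0.088]
ee_rot: [-0.122, 0.993, 0.0, 0.0]
ft_force: [-1.0, -0.0, -0.9]
grip_width: 0.001
grasp_force: 0.0
clock: 3.45
position: [0.5526, 0.1023, 0.0879]
ee_rot: [-0.122, 0.993, 0.0, -0.0]
ft_force: [0.1, -0.2, -0.4]
grip_width: -0.0
grasp_force: 0.0
clock: 3.87
position: [0.5575, 0.1035, 0.0879]
ee_rot: [-0.122, 0.993, 0.0, -0.0]
ft_force: [-0.3, 0.1, -0.3]
grip_width: 0.002
grasp_force: 0.1
```

```bash
python3 -m creep '[[[-1,0,0],0],[[-2,0,0],0],[[-3,0,0],0],[[-4,0,0],0],[[-5,0,0],0]]';python3 -m creep '[[[-1,0,0],0],[[-2,0,0],0],[[-3,0,0],0],[[-4,0,0],0],[[-5,0,0],0]]'; python3 -m creep '[[[-1,0,0],0],[[-2,0,0],0],[[-3,0,0],0],[[-4,0,0],0],[[-5,0,0],0]]'
```

```text
clock: 4.28
position: [0.5622, 0.1049, 0.0878]
ee_rot: [-0.122, 0.993, 0.0, -0.0]
ft_force: [-2.7, 0.1, 0.4]
grip_width: -0.001
grasp_force: 1.2
clock: 4.7
position: [0.5672, 0.1059, 0.0878]
ee_rot: [-0.122, 0.993, 0.0, -0.0]
ft_force: [-2.2, 0.8, 0.5]
grip_width: 0.001
grasp_force: 1.0
clock: 5.12
position: [0.5721, 0.1071, 0.0879]
ee_rot: [-0.122, 0.993, 0.0, 0.0]
ft_force: [-1.5, 0.6, 0.0]
grip_width: 0.0
grasp_force: 0.8
```

```bash
python3 -m creep '[[[-0.6,0,0],0],[[-1.2,0,0],0],[[-1.8,0,0],0],[[-2.4,0,0],0],[[-3,0,0],0]]';python3 -m creep '[[[-0.3,0,0],0],[[-0.6,0,0],0],[[-0.9,0,0],0],[[-1.2,0,0],0],[[-1.5,0,0],0]]'
```

```text
clock: 5.53
position: [0.5749, 0.1079, 0.0879]
ee_rot: [-0.122, 0.993, 0.0, -0.0]
ft_force: [-1.4, 1.4, -1.0]
grip_width: -0.002
grasp_force: 0.8
clock: 5.95
position: [0.5755, 0.108, 0.0877]
ee_rot: [-0.122, 0.993, 0.0, -0.001]
ft_force: [-8.1, -0.8, 4.8]
grip_width: -0.003
grasp_force: 4.0
```

```bash
python3 -m creep '[[[-0.2,0,0],0],[[-0.4,0,0],0],[[-0.6,0,0],0]]'; python3 -m creep '[[[-0.2,0,0],0],[[-0.4,0,0],0],[[-0.6,0,0],0]]'
```

```text
clock: 6.2
position: [0.5757, 0.1081, 0.0876]
ee_rot: [-0.122, 0.993, 0.0, -0.002]
ft_force: [-9.5, -0.6, 5.1]
grip_width: -0.001
grasp_force: 5.1
clock: 6.45
position: [0.5759, 0.1081, 0.0876]
ee_rot: [-0.122, 0.993, 0.0, -0.002]
ft_force: [-12.8, -1.2, 7.7]
grip_width: 0.001
grasp_force: 6.3
```

```bash
python3 -m creep '[[[0.3,0,0],0],[[0.3,0,0],0],[[0.3,0,0],0],[[0.3,0,0],0],[[0.3,0,0],0]]'; python3 -m creep '[[[0,0,0],0],[[0,0,0],0],[[0,0,0],0]]'
```

```text
clock: 6.87
position: [0.5758, 0.1081, 0.0876]
ee_rot: [-0.122, 0.993, 0.0, -0.002]
ft_force: [-11.2, -1.4, 7.1]
grip_width: 0.001
grasp_force: 5.3
clock: 7.12
position: [0.5758, 0.1081, 0.0876]
ee_rot: [-0.122, 0.993, 0.0, -0.002]
ft_force: [-10.5, -2.1, 6.1]
grip_width: 0.003
grasp_force: 5.3
```

```bash
python3 -m creep '[[[2,0,0],0],[[8,0,0],0],[[20,0,0],0],[[35,0,0],0],[[55,0,0],0]]';python3 -m creep '[[[0,-20,-15],0],[[0,-55,-25],0],[[0,-95,-25],0],[[0,-135,-25],0],[[0,-165,-25],0]]'; python3 -m creep '[[[0,-15,0],0],[[0,-22,0],0],[[0,-22,0],0],[[0,-22,0],0]]';python3 - <<'E'
from h import *
c=camera('scene'); np.savez('s2',**c); cv2.imwrite('pics/s2.png',cv2.resize(c['pixels'][155:305,225:350,::-1],None,fx=4,fy=4,interpolation=cv2.INTER_CUBIC))
o=manip.get_obs(); print(o['position'],o['ft_force'],o['ee_rot'])
E
```

```text
clock: 7.53
position: [0.5243, 0.0951, 0.0883]
ee_rot: [-0.122, 0.993, 0.0, 0.001]
ft_force: [0.8, 0.8, -0.4]
grip_width: 0.006
grasp_force: 0.0
clock: 7.95
position: [0.5645, -0.0686, 0.1139]
ee_rot: [-0.121, 0.993, -0.001, 0.001]
ft_force: [0.8, -0.7, 0.5]
grip_width: -0.002
grasp_force: 0.0
clock: 8.28
position: [0.5691, -0.0852, 0.1128]
ee_rot: [-0.122, 0.993, 0.0, 0.0]
ft_force: [0.4, 0.7, -1.2]
grip_width: -0.002
grasp_force: 0.0
[ 0.56904019 -0.08455128  0.11279808] [0.70368057 0.41773599 0.3004078 ] [-1.22685864e-01  9.92445432e-01  4.87116136e-04  8.01387118e-05]
```

View pics/s2.png

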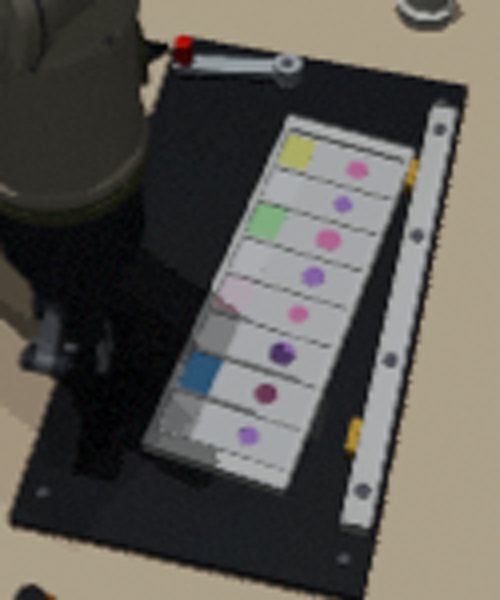

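The left end sits on its stop, and the right end has swung back a few millimetres. Next I lower in front of the right end and push it in.

```bash
python3 -m creep '[[[0,-4,8],0],[[0,-4,16],0],[[0,-4,22],0],[[0,-4,25],0],[[0,-4,25],0]]';python3 -m creep '[[[-4,0,0],0],[[-8,0,0],0],[[-12,0,0],0],[[-15,0,0],0],[[-17,0,0],0]]';  python3 -m creep '[[[-1,0,0],0],[[-2,0,0],0],[[-3,0,0],0],[[-4,0,0],0],[[-5,0,0],0]]'; python3 -m creep '[[[-1,0,0],0],[[-2,0,0],0],[[-3,0,0],0],[[-4,0,0],0],[[-5,0,0],0]]'
```

```text
clock: 8.75
position: [0.5693, -0.0898, 0.0866]
ee_rot: [-0.122, 0.993, 0.0, -0.001]
ft_force: [0.1, 1.1, -0.7]
grip_width: 0.002
grasp_force: 0.0
clock: 9.17
position: [0.5872, -0.0858, 0.0881]
ee_rot: [-0.122, 0.993, 0.0, 0.0]
ft_force: [-0.5, 0.6, 0.3]
grip_width: 0.002
grasp_force: 0.0
clock: 9.58
position: [0.5913, -0.0849, 0.0879]
ee_rot: [-0.122, 0.993, 0.0, -0.0]
ft_force: [-0.7, 0.5, 0.4]
grip_width: -0.004
grasp_force: 0.0
clock: 10.0
position: [0.5963, -0.0836, 0.0878]
ee_rot: [-0.122, 0.993, 0.0, -0.0]
ft_force: [-0.1, -0.4, -0.3]
grip_width: -0.001
grasp_force: 0.0
```

```bash
for i in 1; do python3 -m creep '[[[-1,0,0],0],[[-2,0,0],0],[[-3,0,0],0],[[-4,0,0],0],[[-5,0,0],0]]'; python3 -m creep '[[[-1,0,0],0],[[-2,0,0],0],[[-3,0,0],0],[[-4,0,0],0],[[-5,0,0],0]]'; python3 -m creep '[[[-1,0,0],0],[[-2,0,0],0],[[-3,0,0],0],[[-4,0,0],0],[[-5,0,0],0]]'; python3 -m creep '[[[-1,0,0],0],[[-2,0,0],0],[[-3,0,0],0],[[-4,0,0],0],[[-5,0,0],0]]'; done
```

```text
clock: 10.42
position: [0.6007, -0.0827, 0.0877]
ee_rot: [-0.122, 0.993, 0.0, -0.001]
ft_force: [-2.9, -2.4, 2.3]
grip_width: -0.002
grasp_force: 1.4
clock: 10.83
position: [0.606, -0.0814, 0.0878]
ee_rot: [-0.122, 0.993, 0.0, -0.0]
ft_force: [-2.7, -2.1, 1.3]
grip_width: -0.002
grasp_force: 1.1
clock: 11.25
position: [0.6109, -0.0799, 0.0879]
ee_rot: [-0.122, 0.993, 0.0, -0.0]
ft_force: [-2.1, -1.6, -0.8]
grip_width: 0.001
grasp_force: 1.0
clock: 11.67
position: [0.6157, -0.0788, 0.0879]
ee_rot: [-0.122, 0.993, 0.0, -0.0]
ft_force: [-1.5, -1.0, -0.0]
grip_width: 0.002
grasp_force: 1.0
```

Tray x is now −30.2, so about 6.5 mm remain.

```bash
python3 -m creep '[[[-0.7,0,0],0],[[-1.4,0,0],0],[[-2.1,0,0],0],[[-2.8,0,0],0],[[-3.5,0,0],0]]';python3 -m creep '[[[-0.4,0,0],0],[[-0.8,0,0],0],[[-1.2,0,0],0],[[-1.6,0,0],0]]'
```

```text
clock: 12.08
position: [0.6191, -0.0779, 0.0879]
ee_rot: [-0.122, 0.993, 0.0, -0.0]
ft_force: [-1.4, -1.9, -0.4]
grip_width: 0.004
grasp_force: 1.0
clock: 12.42
position: [0.6206, -0.0776, 0.0879]
ee_rot: [-0.122, 0.993, 0.0, -0.0]
ft_force: [-1.6, -1.4, 0.1]
grip_width: -0.001
grasp_force: 1.0
```

```bash
python3 -m creep '[[[-0.3,0,0],0],[[-0.6,0,0],0],[[-0.9,0,0],0]]'
```

```text
clock: 12.67
position: [0.6214, -0.0774, 0.0878]
ee_rot: [-0.122, 0.993, 0.0, -0.0]
ft_force: [-0.7, -1.4, 0.1]
grip_width: -0.003
grasp_force: 1.0
```

```bash
python3 -m creep '[[[-0.3,0,0],0],[[-0.6,0,0],0],[[-0.9,0,0],0]]'; python3 -m creep '[[[-0.3,0,0],0],[[-0.6,0,0],0]]'
```

```text
clock: 12.92
position: [0.6223, -0.0771, 0.0878]
ee_rot: [-0.122, 0.993, 0.0, -0.0]
ft_force: [-1.1, -0.4, 0.1]
grip_width: -0.002
grasp_force: 1.0
clock: 13.08
position: [0.6229, -0.077, 0.0878]
ee_rot: [-0.122, 0.993, 0.0, -0.0]
ft_force: [-1.2, -0.4, -0.2]
grip_width: 0.001
grasp_force: 1.0
```

```bash
python3 -m creep '[[[-0.3,0,0],0],[[-0.6,0,0],0],[[-0.9,0,0],0]]'; python3 -m creep '[[[-0.3,0,0],0],[[-0.6,0,0],0]]'
```

```text
clock: 13.33
position: [0.6234, -0.0769, 0.0878]
ee_rot: [-0.122, 0.993, 0.0, -0.0]
ft_force: [-5.1, -1.1, 2.5]
grip_width: -0.002
grasp_force: 2.5
clock: 13.5
position: [0.6236, -0.0769, 0.0878]
ee_rot: [-0.122, 0.993, 0.0, -0.001]
ft_force: [-7.7, -2.1, 4.3]
grip_width: 0.002
grasp_force: 4.0
```

```bash
python3 -m creep '[[[-0.2,0,0],0],[[-0.4,0,0],0],[[-0.4,0,0],0],[[-0.4,0,0],0],[[-0.4,0,0],0]]'; python3 -m creep '[[[0,0,0],0],[[0,0,0],0],[[0,0,0],0],[[0,0,0],0]]'
```

```text
clock: 13.92
position: [0.6237, -0.0769, 0.0877]
ee_rot: [-0.122, 0.993, 0.0, -0.001]
ft_force: [-8.6, -3.2, 4.7]
grip_width: 0.002
grasp_force: 4.3
clock: 14.25
position: [0.6236, -0.0769, 0.0877]
ee_rot: [-0.122, 0.993, 0.0, -0.001]
ft_force: [-8.9, -1.6, 4.8]
grip_width: -0.003
grasp_force: 4.3
```

Both ends are home. I back off, lift, move across to the clip side, and check flushness.

```bash
python3 -m creep '[[[2,0,0],0],[[8,0,0],0],[[25,0,-10],0],[[45,0,-35],0],[[65,0,-70],0]]';python3 -m creep '[[[0,38,0],0],[[0,76,0],0],[[0,114,0],0],[[0,152,0],0],[[0,190,0],0]]'; python3 -m creep '[[[0,38,0],0],[[0,70,0],0],[[0,90,0],0],[[0,90,0],0],[[0,90,0],0]]';python3 - <<'E'
from h import *
c=camera('scene'); np.savez('s3',**c); cv2.imwrite('pics/s3.png',cv2.resize(c['pixels'][155:305,225:350,::-1],None,fx=4,fy=4,interpolation=cv2.INTER_CUBIC))
o=manip.get_obs(); print(o['position'],o['ee_rot'])
c=camera('wrist'); np.savez('w3',**c); save(c,'w3')
c0=dict(np.load('scene.npz')); print('eyepiece foot',ray(c0,[332,156],0))
E
```

```text
clock: 14.67
position: [0.5596, -0.0917, 0.1562]
ee_rot: [-0.122, 0.992, 0.0, -0.002]
ft_force: [0.9, 0.5, 0.8]
grip_width: -0.002
grasp_force: 0.0
clock: 15.08
position: [0.5151, 0.094, 0.1584]
ee_rot: [-0.122, 0.993, 0.001, 0.001]
ft_force: [0.9, 0.5, -0.5]
grip_width: -0.004
grasp_force: 0.0
clock: 15.5
position: [0.4936, 0.1807, 0.1581]
ee_rot: [-0.123, 0.992, 0.0, 0.0]
ft_force: [0.2, -0.1, 0.2]
grip_width: 0.0
grasp_force: 0.0
[0.49403586 0.17926876 0.15808064] [-1.22051381e-01  9.92523696e-01  1.75489621e-04  3.77720389e-04]
eyepiece foot [[0.61882938 0.28940023 0.        ]]
```

View pics/s3.png

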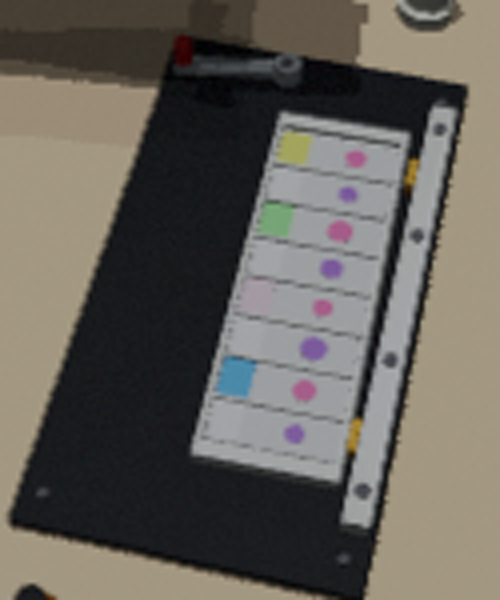

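View pics/w3.png

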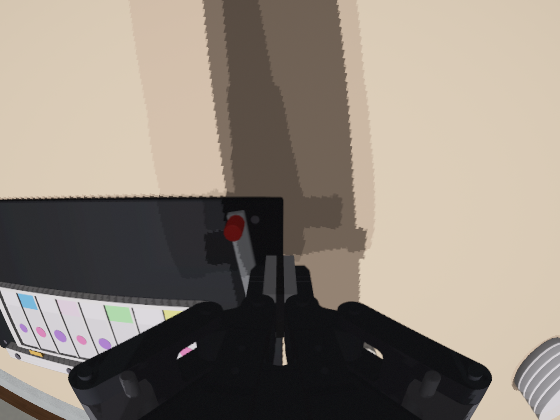

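```bash
python3 - <<'E'
from h import *
for n in('scene','s2','s3'):
    c=dict(np.load(n+'.npz')); im=c['pixels']; V=cv2.cvtColor(im,cv2.COLOR_RGB2HSV)[...,2]
    m=(V>90).astype(np.uint8); m[:178]=0; m[300:]=0; m[:,:255]=0; m[:,345:]=0
    nl,lab,st,ce=cv2.connectedComponentsWithStats(m)
    P=cloud(c); yaw=np.radians(14); X=np.array([np.cos(yaw),np.sin(yaw)]); Y=np.array([-X[1],X[0]]); C=np.array([621.5,23])
    # far edge: gradient along rows: carrier bright -> dark gap -> rail
    vis=cv2.cvtColor(im,cv2.COLOR_RGB2GRAY).astype(float)
    for ty in (110,80,40,0,-40,-80,-110):
        xs=np.arange(-50,100,.5); pts=(C+np.outer(xs,X)+ty*Y)/1000
        W=np.c_[pts,np.full(len(xs),.022)]; E=c['extrinsics']; q=W@E[:3,:3].T+E[:3,3]
        uv=(q[:,:2]/q[:,2:]*[c['fx'],c['fy']]+[c['cx'],c['cy']]).astype(np.float32)
        g=cv2.remap(vis.astype(np.float32),uv[None,:,0],uv[None,:,1],cv2.INTER_LINEAR)[0]
        b=g>85; e=np.nonzero(np.diff(b.astype(int)))[0]
        print(n,ty,[(float(xs[i]),'+' if b[i+1] else '-') for i in e])
o=dict(np.load('w3.npz'))
yaw=np.radians(14);X=np.array([np.cos(yaw),np.sin(yaw)]);Y=np.array([-X[1],X[0]]);C=np.array([621.5,23])
k=wray(o,[233,228],.042)[0,:2]*1000-C; print('knob',k@X,k@Y)
t=np.array([494.0,179.3])-C; print('tcp',t@X,t@Y)
E
```

```text
scene 110 [(-31.5, '+'), (-24.0, '-'), (-19.5, '+'), (-8.0, '-'), (-5.5, '+'), (4.5, '-'), (9.5, '+'), (19.5, '-'), (23.0, '+'), (34.0, '-'), (38.0, '+'), (54.0, '-'), (78.5, '+'), (95.0, '-')]
scene 80 [(-32.0, '+'), (53.5, '-'), (78.0, '+'), (95.5, '-')]
scene 40 [(-32.5, '+'), (53.0, '-'), (78.5, '+'), (96.0, '-')]
scene 0 [(-33.0, '+'), (52.5, '-'), (79.0, '+'), (96.0, '-'), (99.0, '+')]
scene -40 [(-33.0, '+'), (52.0, '-'), (78.5, '+'), (95.5, '-')]
scene -80 [(-34.0, '+'), (51.5, '-'), (78.5, '+'), (96.0, '-')]
scene -110 [(-34.5, '+'), (51.5, '-'), (79.0, '+'), (95.0, '-')]
s2 110 [(-10.5, '+'), (75.0, '-'), (78.0, '+'), (95.5, '-')]
s2 80 [(-14.5, '+'), (72.0, '-'), (78.0, '+'), (95.5, '-')]
s2 40 [(-19.5, '+'), (67.0, '-'), (78.0, '+'), (96.0, '-')]
s2 0 [(-24.0, '+'), (62.5, '-'), (78.5, '+'), (96.0, '-'), (99.0, '+')]
s2 -40 [(-27.0, '+'), (58.0, '-'), (78.0, '+'), (96.0, '-')]
s2 -80 [(-31.0, '+'), (-26.5, '-'), (-11.0, '+'), (18.0, '-'), (26.5, '+'), (53.0, '-'), (78.5, '+'), (96.0, '-')]
s2 -110 [(-32.0, '+'), (49.5, '-'), (79.0, '+'), (95.5, '-')]
s3 110 [(-15.5, '+'), (70.0, '-'), (78.5, '+'), (95.0, '-')]
s3 80 [(-15.0, '+'), (70.5, '-'), (78.0, '+'), (95.5, '-')]
s3 40 [(-14.5, '+'), (71.5, '-'), (78.5, '+'), (96.0, '-')]
s3 0 [(-13.5, '+'), (72.0, '-'), (79.0, '+'), (96.0, '-'), (99.0, '+')]
s3 -40 [(-13.0, '+'), (72.5, '-'), (78.0, '+'), (95.5, '-')]
s3 -80 [(-12.5, '+'), (73.5, '-'), (78.5, '+'), (96.0, '-')]
s3 -110 [(-11.5, '+'), (74.0, '-'), (79.0, '+'), (95.0, '-')]
knob -91.19235249613274 153.1910422090285
tcp -85.90031281796148 182.5022637058959
```

The carrier's left end came back about 3.5 mm while the right was being pushed: its far edge is at x≈70 on the left and 74 on the right. I'll re-home the left end, pushing a bit inboard so the right stays on its stop.

```bash
python3 -m creep '[[[0,-35,0],0],[[0,-70,0],0],[[0,-104,0],0],[[0,-104,20],0],[[0,-104,40],0]]'; python3 -m creep '[[[0,0,12],0],[[0,0,22],0],[[0,0,30],0],[[0,0,30],0]]'; python3 -m creep '[[[-10,0,0],0],[[-20,0,0],0],[[-30,0,0],0],[[-38,0,0],0],[[-44,0,0],0]]'; python3 -m creep '[[[-2,0,0],0],[[-4,0,0],0],[[-6,0,0],0],[[-8,0,0],0],[[-10,0,0],0]]'
```

```text
clock: 16.02
position: [0.5206, 0.0744, 0.1186]
ee_rot: [-0.118, 0.993, -0.0, 0.002]
ft_force: [-0.7, 0.3, -0.4]
grip_width: -0.0
grasp_force: 0.0
clock: 16.35
position: [0.5185, 0.0783, 0.0866]
ee_rot: [-0.122, 0.993, -0.0, -0.001]
ft_force: [-0.4, 0.8, 0.9]
grip_width: -0.002
grasp_force: 0.0
clock: 16.77
position: [0.5628, 0.0896, 0.0885]
ee_rot: [-0.122, 0.993, 0.0, 0.001]
ft_force: [0.3, 1.2, -0.7]
grip_width: 0.001
grasp_force: 0.0
clock: 17.18
position: [0.5714, 0.0915, 0.0879]
ee_rot: [-0.122, 0.993, 0.0, -0.0]
ft_force: [0.8, -0.4, 0.2]
grip_width: -0.0
grasp_force: 0.0
```

```bash
python3 -m creep '[[[-0.8,0,0],0],[[-1.6,0,0],0],[[-2.4,0,0],0],[[-3.2,0,0],0],[[-4,0,0],0]]'; python3 -m creep '[[[-0.4,0,0],0],[[-0.8,0,0],0],[[-1.2,0,0],0],[[-1.6,0,0],0],[[-2,0,0],0]]'; python3 -m creep '[[[-0.3,0,0],0],[[-0.6,0,0],0],[[-0.9,0,0],0],[[-1.2,0,0],0]]'
```

```text
clock: 17.6
position: [0.5754, 0.0925, 0.0879]
ee_rot: [-0.122, 0.993, 0.0, -0.0]
ft_force: [-1.2, 0.3, 0.3]
grip_width: 0.001
grasp_force: 0.0
clock: 18.02
position: [0.5773, 0.093, 0.0879]
ee_rot: [-0.122, 0.993, 0.0, -0.0]
ft_force: [-0.9, -0.4, -1.2]
grip_width: 0.0
grasp_force: 0.0
clock: 18.35
position: [0.5781, 0.0933, 0.0878]
ee_rot: [-0.122, 0.993, 0.0, -0.001]
ft_force: [-3.9, -0.5, 2.7]
grip_width: 0.003
grasp_force: 1.8
```

```bash
python3 -m creep '[[[-0.3,0,0],0],[[-0.6,0,0],0],[[-0.9,0,0],0]]';  python3 -m creep '[[[-0.3,0,0],0],[[-0.6,0,0],0],[[-0.9,0,0],0]]'
```

```text
clock: 18.6
position: [0.5792, 0.0937, 0.0878]
ee_rot: [-0.122, 0.993, 0.0, -0.0]
ft_force: [-3.5, 0.3, 0.9]
grip_width: -0.0
grasp_force: 1.5
clock: 18.85
position: [0.5802, 0.0939, 0.0878]
ee_rot: [-0.122, 0.993, 0.0, -0.0]
ft_force: [-2.6, 0.6, 0.1]
grip_width: -0.002
grasp_force: 1.2
```

```bash
python3 -m creep '[[[-0.3,0,0],0],[[-0.6,0,0],0],[[-0.9,0,0],0]]';  python3 -m creep '[[[-0.3,0,0],0],[[-0.6,0,0],0]]'
```

```text
clock: 19.1
position: [0.5809, 0.094, 0.0878]
ee_rot: [-0.122, 0.993, 0.0, -0.0]
ft_force: [-5.0, 0.3, 1.7]
grip_width: 0.001
grasp_force: 2.4
clock: 19.27
position: [0.581, 0.094, 0.0878]
ee_rot: [-0.122, 0.993, 0.0, -0.001]
ft_force: [-7.9, -0.8, 4.5]
grip_width: 0.003
grasp_force: 3.9
```

```bash
python3 -m creep '[[[-0.2,0,0],0],[[-0.4,0,0],0],[[-0.4,0,0],0],[[-0.4,0,0],0],[[-0.4,0,0],0]]'; python3 -m creep '[[[0,0,0],0],[[0,0,0],0],[[0,0,0],0],[[0,0,0],0]]'; python3 -m creep '[[[1,0,0],0],[[4,0,0],0],[[15,0,0],0],[[35,0,0],0],[[60,0,-10],0]]'; python3 -m creep '[[[0,0,-25],0],[[4,20,-60],0],[[4,55,-60],0],[[4,90,-60],0],[[4,108,-60],0]]'; cat > f.py <<'E'
from h import *
import sys
c=camera('scene'); np.savez(sys.argv[1],**c); vis=cv2.cvtColor(c['pixels'],cv2.COLOR_RGB2GRAY).astype(np.float32)
yaw=np.radians(14); X=np.array([np.cos(yaw),np.sin(yaw)]); Y=np.array([-X[1],X[0]]); C=np.array([621.5,23])
for ty in (110,75,40,0,-40,-75,-110):
    xs=np.arange(-50,100,.25); W=np.c_[(C+np.outer(xs,X)+ty*Y)/1000,np.full(len(xs),.022)]; E=c['extrinsics']; q=W@E[:3,:3].T+E[:3,3]
    uv=(q[:,:2]/q[:,2:]*[c['fx'],c['fy']]+[c['cx'],c['cy']]).astype(np.float32)
    g=cv2.remap(vis,uv[None,:,0],uv[None,:,1],cv2.INTER_LINEAR)[0]; e=xs[:-1][np.diff((g>85).astype(int))!=0]
    print(ty,'near',e[0],'far',e[e<76][-1])
t=manip.get_obs()['position'][:2]*1000-C; print('tcp',t@X,t@Y,manip.get_obs()['position'][2])
E
python3 f.py s4
```

```text
clock: 19.68
position: [0.5811, 0.094, 0.0877]
ee_rot: [-0.122, 0.993, 0.0, -0.001]
ft_force: [-8.4, 0.6, 5.4]
grip_width: 0.004
grasp_force: 4.3
clock: 20.02
position: [0.5811, 0.094, 0.0877]
ee_rot: [-0.122, 0.993, 0.0, -0.001]
ft_force: [-8.1, -0.6, 5.5]
grip_width: -0.001
grasp_force: 4.2
clock: 20.43
position: [0.5236, 0.0795, 0.0968]
ee_rot: [-0.122, 0.993, -0.0, 0.0]
ft_force: [-0.6, 0.2, 0.2]
grip_width: -0.001
grasp_force: 0.0
clock: 20.85
position: [0.4934, 0.1877, 0.1591]
ee_rot: [-0.123, 0.992, 0.001, 0.002]
ft_force: [0.3, 0.3, -0.2]
grip_width: 0.003
grasp_force: 0.0
110 near -11.75 far 74.0
75 near -11.0 far 74.25
40 near -12.0 far 74.0
0 near -11.25 far 74.5
-40 near -11.0 far 74.0
-75 near -11.5 far 73.75
-110 near -12.0 far 73.75
tcp -84.70109556608124 193.40499065871353 0.1586487097107506
```

The carrier is now flush to within image resolution. To be certain, I'll give the right end one short, light press slightly inboard of its stop.

```bash
python3 -m creep '[[[0,-38,0],0],[[0,-76,0],0],[[0,-114,0],0],[[0,-152,0],0],[[0,-190,0],0]]'; python3 -m creep '[[[0,-38,0],0],[[0,-65,0],0],[[0,-78,20],0],[[0,-78,50],0],[[0,-78,70],0]]';  python3 -m creep '[[[-5,0,0],0],[[-20,0,0],0],[[-35,0,0],0],[[-46,0,0],0],[[-52,0,0],0]]'; python3 -m creep '[[[-2,0,0],0],[[-4,0,0],0],[[-6,0,0],0],[[-7,0,0],0],[[-8,0,0],0]]'; python3 -c "
from h import *
t=manip.get_obs()['position'][:2]*1000-[621.5,23]; print(t@[.9703,.2419],t@[-.2419,.9703])"
```

```text
clock: 21.32
position: [0.5404, -0.0032, 0.1584]
ee_rot: [-0.122, 0.993, -0.0, 0.001]
ft_force: [1.3, 0.6, 0.6]
grip_width: 0.001
grasp_force: 0.0
clock: 21.73
position: [0.5586, -0.0787, 0.0865]
ee_rot: [-0.12, 0.993, -0.001, 0.0]
ft_force: [-0.6, 0.6, -1.3]
grip_width: 0.003
grasp_force: 0.0
clock: 22.15
position: [0.6106, -0.0639, 0.0882]
ee_rot: [-0.122, 0.993, -0.0, 0.001]
ft_force: [-0.1, 0.3, 0.2]
grip_width: 0.001
grasp_force: 0.0
clock: 22.57
position: [0.6166, -0.0622, 0.0879]
ee_rot: [-0.122, 0.993, 0.0, -0.0]
ft_force: [0.4, 0.9, 0.1]
grip_width: 0.004
grasp_force: 0.0
-25.320486177311363 -81.51230383279884
```

```bash
python3 -m creep '[[[-0.5,0,0],0],[[-1,0,0],0],[[-1.5,0,0],0],[[-2,0,0],0],[[-2.3,0,0],0]]'; python3 -m creep '[[[-0.3,0,0],0],[[-0.6,0,0],0],[[-0.9,0,0],0]]'; python3 -m creep '[[[-0.3,0,0],0],[[-0.6,0,0],0]]'
```

```text
clock: 22.98
position: [0.6191, -0.0615, 0.0879]
ee_rot: [-0.122, 0.993, 0.0, 0.0]
ft_force: [-0.7, 0.0, 0.7]
grip_width: 0.002
grasp_force: 0.0
clock: 23.23
position: [0.6195, -0.0614, 0.0878]
ee_rot: [-0.122, 0.993, 0.0, -0.001]
ft_force: [-3.1, -0.3, 2.9]
grip_width: -0.007
grasp_force: 1.8
clock: 23.4
position: [0.6198, -0.0614, 0.0877]
ee_rot: [-0.122, 0.993, 0.0, -0.001]
ft_force: [-6.9, -0.9, 5.5]
grip_width: -0.002
grasp_force: 3.6
```

It is solid at once, so the right end is home. A brief hold, then back to the clip.

```bash
python3 -m creep '[[[-0.3,0,0],0],[[-0.3,0,0],0],[[-0.3,0,0],0],[[-0.3,0,0],0],[[-0.3,0,0],0]]'; python3 -m creep '[[[-0.2,0,0],0],[[-0.2,0,0],0],[[-0.2,0,0],0]]'; python3 -m creep '[[[1,0,0],0],[[5,0,0],0],[[20,0,-10],0],[[42,0,-35],0],[[66,0,-65],0]]';  python3 -m creep '[[[0,38,-5],0],[[0,76,-5],0],[[0,114,-5],0],[[0,152,-5],0],[[0,190,-5],0]]'; python3 -m creep '[[[0,38,0],0],[[0,65,0],0],[[0,79,0],0],[[0,79,0],0],[[0,79,0],0]]'; python3 f.py s5
```

```text
clock: 23.82
position: [0.6198, -0.0614, 0.0877]
ee_rot: [-0.122, 0.993, 0.0, -0.001]
ft_force: [-7.5, -1.4, 5.5]
grip_width: -0.002
grasp_force: 3.7
clock: 24.07
position: [0.6198, -0.0614, 0.0877]
ee_rot: [-0.122, 0.993, 0.0, -0.001]
ft_force: [-7.7, -1.2, 6.7]
grip_width: 0.0
grasp_force: 4.1
clock: 24.48
position: [0.5558, -0.0767, 0.1519]
ee_rot: [-0.122, 0.992, 0.0, -0.001]
ft_force: [0.6, -0.1, 0.9]
grip_width: -0.0
grasp_force: 0.0
clock: 24.9
position: [0.5106, 0.1092, 0.1584]
ee_rot: [-0.122, 0.993, 0.0, 0.001]
ft_force: [1.1, 1.1, 0.3]
grip_width: 0.0
grasp_force: 0.0
clock: 25.32
position: [0.4919, 0.1846, 0.158]
ee_rot: [-0.123, 0.992, 0.0, 0.0]
ft_force: [-0.6, -1.0, -0.1]
grip_width: -0.001
grasp_force: 0.0
110 near -11.75 far 74.0
75 near -11.0 far 73.75
40 near -11.75 far 74.0
0 near -11.25 far 74.5
-40 near -11.0 far 74.0
-75 near -11.5 far 74.25
-110 near -11.75 far 74.25
tcp -86.62008326938047 186.88115770184237 0.15798667060614555
```

```bash
python3 -m creep '[[[0,0,20],0],[[0,0,40],0],[[0,0,54],0],[[0,0,58],0],[[0,0,58],0]]'; python3 -m creep '[[[0,-4,0],0],[[0,-8,0],0],[[-1,-12,0],0],[[-2,-16,0],0],[[-3,-20,0],0]]'; python3 -m creep '[[[-2,-6,0],0],[[-4,-12,0],0],[[-6,-18,0],0],[[-8,-24,0],0],[[-11,-30,0],0]]'
```

```text
clock: 25.78
position: [0.4919, 0.1825, 0.0991]
ee_rot: [-0.121, 0.993, -0.001, -0.001]
ft_force: [-0.7, 0.7, 0.5]
grip_width: 0.003
grasp_force: 0.0
clock: 26.2
position: [0.5001, 0.165, 0.1004]
ee_rot: [-0.122, 0.993, 0.0, 0.0]
ft_force: [-0.8, 1.2, -0.3]
grip_width: 0.005
grasp_force: 0.4
clock: 26.62
position: [0.5183, 0.1388, 0.1001]
ee_rot: [-0.122, 0.993, 0.0, 0.001]
ft_force: [2.0, 4.0, 0.0]
grip_width: -0.0
grasp_force: 1.7
```

```bash
python3 - <<'E'
from h import *
c=camera('wrist'); save(c,'w4'); o=manip.get_obs();t=o['position'][:2]*1000-[621.5,23]; print(t@[.9703,.2419],t@[-.2419,.9703],o['ft_force'])
E
```

```text
-71.56685830071731 135.9975031451181 [ 1.28298629  1.13555981 -0.28742034]
```

View pics/w4.png

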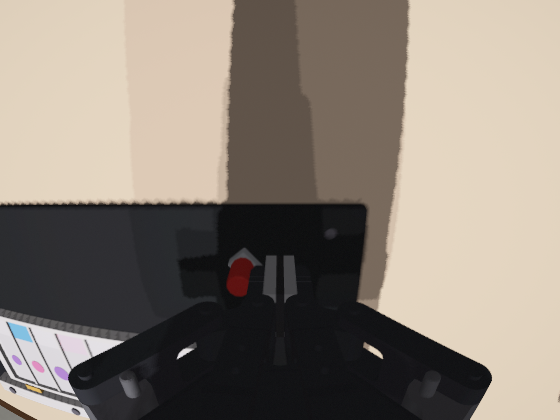

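The clip is about half shut, with the knob at (240,277) just on the −y side of the fingers. I now go round behind it and push towards the rail.

```bash
python3 -m creep '[[[0,6,0],0],[[12,6,0],0],[[26,6,0],0],[[26,6,0],0],[[26,0,0],0]]'; python3 -m creep '[[[0,-8,0],0],[[0,-16,0],0],[[0,-24,0],0],[[0,-26,0],0],[[0,-26,0],0]]'; python3 -m creep '[[[-4,0,0],0],[[-8,0,0],0],[[-12,0,0],0],[[-16,0,0],0],[[-20,-1,0],0]]'; python3 -m creep '[[[-4,-2,0],0],[[-8,-4,0],0],[[-12,-6,0],0],[[-16,-8,0],0],[[-20,-10,0],0]]';  python3 -c "
from h import *
t=manip.get_obs()['position'][:2]*1000-[621.5,23]; print(t@[.9703,.2419],t@[-.2419,.9703])"
```

```text
clock: 27.08
position: [0.4918, 0.1339, 0.0998]
ee_rot: [-0.123, 0.992, 0.0, -0.0]
ft_force: [-0.7, -0.0, 0.8]
grip_width: -0.002
grasp_force: 0.0
clock: 27.5
position: [0.4991, 0.1062, 0.0999]
ee_rot: [-0.121, 0.993, -0.0, 0.0]
ft_force: [-0.4, -0.1, 0.2]
grip_width: 0.0
grasp_force: 0.0
clock: 27.92
position: [0.5174, 0.1102, 0.099]
ee_rot: [-0.122, 0.993, -0.001, -0.002]
ft_force: [-3.1, -3.7, -0.5]
grip_width: -0.003
grasp_force: 1.6
clock: 28.33
position: [0.5407, 0.1067, 0.1]
ee_rot: [-0.122, 0.993, 0.0, 0.0]
ft_force: [-0.1, 0.1, -0.2]
grip_width: -0.001
grasp_force: 0.4
-58.11704281648672 100.71633316338426
```

```bash
python3 -m creep '[[[-4,-1,0],0],[[-8,-2,0],0],[[-12,-3,0],0],[[-15,-4,0],0],[[-17,-4,0],0]]'; python3 -m creep '[[[-0.5,0,0],0],[[-1,0,0],0],[[-1.5,0,0],0],[[-2,0,0],0],[[-2.5,0,0],0]]'; python3 -m creep '[[[-0.3,0,0],0],[[-0.6,0,0],0],[[-0.9,0,0],0]]';  python3 -c "
from h import *
t=manip.get_obs()['position'][:2]*1000-[621.5,23]; print(t@[.9703,.2419],t@[-.2419,.9703])"
```

```text
clock: 28.75
position: [0.5582, 0.1068, 0.1]
ee_rot: [-0.122, 0.993, 0.0, 0.0]
ft_force: [-1.0, -0.5, -0.8]
grip_width: -0.005
grasp_force: 0.4
clock: 29.17
position: [0.56, 0.1073, 0.0999]
ee_rot: [-0.122, 0.993, 0.0, -0.0]
ft_force: [-0.0, -0.4, 0.5]
grip_width: 0.002
grasp_force: 0.3
clock: 29.42
position: [0.5609, 0.1075, 0.0999]
ee_rot: [-0.122, 0.993, 0.0, -0.0]
ft_force: [-0.4, -1.1, 0.1]
grip_width: -0.004
grasp_force: 0.3
-38.34144312713187 96.60791783554356
```

```bash
python3 -m creep '[[[-0.5,0,0],0],[[-1,0,0],0],[[-1.4,0,0],0]]'; python3 -m creep '[[[-0.4,0,0],0],[[-0.8,0,0],0],[[-1.2,0,0],0]]'
```

```text
clock: 29.67
position: [0.5623, 0.1078, 0.0999]
ee_rot: [-0.122, 0.993, 0.0, -0.0]
ft_force: [0.1, -0.9, 0.2]
grip_width: 0.002
grasp_force: 0.3
clock: 29.92
position: [0.5629, 0.1079, 0.0997]
ee_rot: [-0.122, 0.993, 0.0, -0.001]
ft_force: [-5.7, -2.3, 2.8]
grip_width: 0.001
grasp_force: 3.0
```

The clip is on its stop at the expected position. I retreat and check.

```bash
python3 -m creep '[[[-0.3,0,0],0],[[-0.3,0,0],0],[[0.5,0,0],0],[[3,0,0],0],[[12,0,0],0]]'; python3 -m creep '[[[15,0,0],0],[[40,0,-15],0],[[60,0,-45],0],[[80,0,-80],0],[[80,0,-115],0]]';  python3 -m creep '[[[0,30,-20],0],[[0,60,-20],0],[[0,90,-20],0],[[0,120,-20],0],[[0,120,-20],0]]'; python3 f.py s6; python3 -c "
from h import *
c=dict(np.load('s6.npz')); cv2.imwrite('pics/s6.png',cv2.resize(c['pixels'][145:305,215:350,::-1],None,fx=3.7,fy=3.7,interpolation=cv2.INTER_CUBIC))"
```

```text
clock: 30.33
position: [0.5526, 0.1057, 0.1001]
ee_rot: [-0.122, 0.993, 0.0, 0.001]
ft_force: [0.5, 0.3, -0.2]
grip_width: 0.002
grasp_force: 0.0
clock: 30.75
position: [0.4706, 0.0845, 0.2152]
ee_rot: [-0.121, 0.993, 0.0, -0.001]
ft_force: [1.9, 0.3, 0.4]
grip_width: -0.004
grasp_force: 0.0
clock: 31.17
position: [0.4428, 0.208, 0.2351]
ee_rot: [-0.126, 0.992, 0.001, 0.0]
ft_force: [-0.9, 1.4, 0.8]
grip_width: 0.002
grasp_force: 0.0
110 near -18.0 far 74.0
75 near -11.0 far 73.75
40 near -11.75 far 74.0
0 near -11.25 far 74.25
-40 near -11.0 far 74.0
-75 near -11.5 far 74.25
-110 near -11.75 far 74.25
tcp -128.3858311478684 219.6894330393976 0.23488890104090937
```

View pics/s6.png

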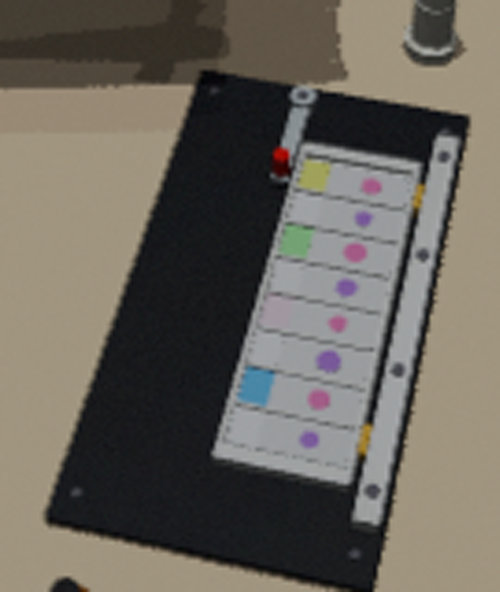

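The carrier lies flush on both stops, the clip lies shut along its near edge (knob at (281,160) in the crop), and the arm is clear.

```bash
python3 -c "
from workcell import manip
print(manip.hand_in())"
```

```text
the job is handed in; nothing more can be done
None
```

The job is handed in at about 31 s: the carrier is flush on both stops (left homed first, then right; the left slipped back about 3.5 mm and was pressed home again, and the right end was re-pressed as a check) and the clip is fully shut, with at most about 15 N measured at the tool while pressing.

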